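# Unload the cell analyser into the carrier in channel order

## Robot

A 6-joint arm with a two-finger parallel gripper is mounted at the origin on a cart in front of the work surface, level with it; the furniture and walls round the work are solid. World frame = base frame: x ahead of the robot, y to its left, z up, the work surface at z = 0. Lengths are in m, angles in rad, forces in N, time in s.
With the tool pointing down it reaches from about 0.225 to 0.875 m from the base axis. Payload 3.4 kg.
Tool frame: the origin (TCP) lies at the very end of the fingers, on their centre line; the grasp point (between the pads) lies behind it (manip.grasp_offset is the z of the grasp point in the tool frame, in m); z points along the fingers, y is the line along which they close (so a half turn about z gives the same grasp; the last joint's range is limited). The gripper opens to 85 mm and grips with 20 to 120 N. Pads are 22 mm wide; open, the fingers measure 114 mm over their backs; the gripper's body (76 mm by 85 mm) begins 54 mm behind the grasp point. The pads swing forward as they close: fully open they stand 13 mm farther back than shut.
Start: joints at [-1.453, 0.276, 1.505, -0, 1.361, -0.121], TCP at [0.136, -0.559, 0.231] pointing down, gripper open.
Joint ranges: [-2.89, 2.89], [-0.75, 2.08], [0.22, 2.7], [-1.18, 4.32], [0.11, 2.71], [-2.7, 2.7]. Speed limits (rad/s): [2.57, 2.57, 3.14, 3.14, 3.14, 3.14].

## Interface

Orientations are given as a unit quaternion [w, x, y, z].
In Python, from rig import manip gives the robot as it stands.
- The arm moves only by the shell command python3 -m pendant 'ROWS' [FORCE]. ROWS is JSON, a list of rows, each an object of numbers: "dx", "dy", "dz": the shift along the tool's x, y, z in m; "rx", "ry", "rz": the turn, a rotation vector about the tool's x, y, z in degrees; "hand": the finger opening in m, from 0 to 0.0854. In form: [{"dx": .., "dy": .., "dz": .., "rx": .., "ry": .., "rz": .., "hand": ..}, ...]. A call has 1 to 12 rows; each row shifts and turns the commanded pose from where the row before left it, along the tool's axes as they then stand; what a row does not reach is not made up. A row lasts 1/12 s, in which the tool goes at most 41.7 mm and 7.16 degrees, less where a joint would pass 70% of its speed; a pose out of reach is approached as far as the arm can. A call is refused whole if a number of a shift passes 0.0417 or a number of a turn 7.16, either way. A call with a gripper value outside its range is refused whole. The fingers move at their own pace and stop on an object; FORCE is the grip in N (left out, the last holds). Time passes only in rows, so rows that do not move let the fingers close. It gives the time, the measured TCP pose, the force, the opening and the grip force at its end, in the units of the state.
- manip.get_state(): the state, without advancing time (a new reading comes with each control period).
- manip.get_image(name): name is "side" or "top"; returns a dict with "frame" (384x512x3 uint8, red, green, blue), "fx", "fy", "cx", "cy" (pixels), "position" and "attitude" of the camera in the world. Camera axes: x right, y up, looking along -z (the intrinsics and any distortion apply to the point x, -y, -z); pixel columns grow to the right and rows downward; lengths in m; the calibration is good to about 2 mm. A picture is of the moment at which its call begins. There is no depth.
- manip.sign_off(): hands the job in; it is judged then, once.
The state is a dict: "clock": time; "qpos": joint angles; "qd": joint speeds; "effort": joint torques, N m; "position": TCP position; "ee_rot": TCP orientation; "contact_force": force on the tool from outside, world axes, zero at the start; "moment": the same for the moment, N m; "width": finger opening in m; "gripper_force": force on a finger pad.
Only numpy, scipy, OpenCV 4.12 (cv2) and the standard library are available. Lean on these libraries where they do the work, as an engineer would, in place of code of your own. Each camera call takes 0.05 s, during which the arm holds its last target. There are 200 camera calls.

## Task

The battery analyser has finished its run: move its four cells into the empty black carrier in the same sequence, counted from the red end plates, because the test log goes by position: the cell next to the analyser's red plate goes into the cradle next to the carrier's red plate, and so on along the row. Lay each cell down in its cradle without letting it drop, plus end still pointing away from the robot, and leave the tape, the meter and the screwdriver where they are.

Things in the scene. Friction and masses are not known exactly. Their poses are not given: they have to be found in the camera images.
- cell_blue: loose round battery cell, blue sleeve, diameter 32 mm, length 70 mm, 140 g, lying on its side, plus end away from the robot. White band 13 mm from the plus end, which has a steel button. Origin: centre of the minus end face; x runs along the axis to the plus end, so its middle is at x = 0.035; y and z turn as it rolls. Starts on its own module, axis 50 mm above the worktop.
- cell_green: loose round battery cell, green sleeve, diameter 32 mm, length 70 mm, 140 g, lying on its side, plus end away from the robot. White band 13 mm from the plus end, which has a steel button. Origin: centre of the minus end face; x runs along the axis to the plus end, so its middle is at x = 0.035; y and z turn as it rolls. Starts on its own module, axis 50 mm above the worktop.
- cell_yellow: loose round battery cell, yellow sleeve, diameter 32 mm, length 70 mm, 140 g, lying on its side, plus end away from the robot. White band 13 mm from the plus end, which has a steel button. Origin: centre of the minus end face; x runs along the axis to the plus end, so its middle is at x = 0.035; y and z turn as it rolls. Starts on its own module, axis 50 mm above the worktop.
- cell_pink: loose round battery cell, pink sleeve, diameter 32 mm, length 70 mm, 140 g, lying on its side, plus end away from the robot. White band 13 mm from the plus end, which has a steel button. Origin: centre of the minus end face; x runs along the axis to the plus end, so its middle is at x = 0.035; y and z turn as it rolls. Starts on its own module, axis 50 mm above the worktop.
- module_blue: analyser module under the blue cell at the start; fixed, all four alike, 136 x 62 mm, display on the robot's side. Origin: underside, below the cell's middle, 8 mm above the worktop; x to the plus end, y to the analyser's red end. Ribs under the cell at x = -0.023 and 0.023, 9 mm thick; between them it is free beside the cell down to z = 0.012. Posts at x = -0.047 and 0.045 reach z = 0.052.
- module_green: analyser module under the green cell at the start; fixed, all four alike, 136 x 62 mm, display on the robot's side. Origin: underside, below the cell's middle, 8 mm above the worktop; x to the plus end, y to the analyser's red end. Ribs under the cell at x = -0.023 and 0.023, 9 mm thick; between them it is free beside the cell down to z = 0.012. Posts at x = -0.047 and 0.045 reach z = 0.052.
- module_yellow: analyser module under the yellow cell at the start; fixed, all four alike, 136 x 62 mm, display on the robot's side. Origin: underside, below the cell's middle, 8 mm above the worktop; x to the plus end, y to the analyser's red end. Ribs under the cell at x = -0.023 and 0.023, 9 mm thick; between them it is free beside the cell down to z = 0.012. Posts at x = -0.047 and 0.045 reach z = 0.052.
- module_pink: analyser module under the pink cell at the start; fixed, all four alike, 136 x 62 mm, display on the robot's side. Origin: underside, below the cell's middle, 8 mm above the worktop; x to the plus end, y to the analyser's red end. Ribs under the cell at x = -0.023 and 0.023, 9 mm thick; between them it is free beside the cell down to z = 0.012. Posts at x = -0.047 and 0.045 reach z = 0.052.
- analyser: fixed aluminium base, 142 x 316 mm, carrying the four modules in a row at y = 0.099, 0.033, -0.033, -0.099. Upright end plates 42 mm high: red at y = 0.154, grey at y = -0.154. Origin: worktop level, below the row's middle; x away from the robot, y along the row to the red plate.
- carrier: fixed black rack, grey ribs, 112 x 316 mm; cradles at y = -0.099, -0.033, 0.033, 0.099. End plates 50 mm high: red at y = -0.154, grey at 0.154. Origin: worktop, middle; x away from the robot. A seated cell lies along x, middle at x = 0, axis at z = 0.050. V ribs (x = -0.023, 0.023, 9 mm thick) centre it from 12 mm off; between, free to z = 0.02. End stops at x = -0.045, 0.045 reach z = 0.048.
- tape_roll: bystander, loose: roll of black tape, about 57 mm across, 19 mm high; not part of the job. Origin: centre of its underside.
- meter: bystander, loose: yellow and black multimeter, 150 x 76 x 44 mm; not part of the job. Origin: centre of its underside.
- driver: bystander, loose: screwdriver with a red handle, 201 mm long; not part of the job. Origin: centre of its underside.
Things that resemble listed ones, but are neither listed nor needed, are in the scene too. There is more than one size of the cell_blue; the job needs the larger.

How it is judged:
At the end, for the whole second after the job is handed in: Every cell rests in the carrier cradle that has, from the red plate, the same number as the module it started on: within 12 mm sideways, 14 mm lengthwise, 6 mm of its seated height and 0.15 rad of the cradle's line, plus end away from the robot (((y of module_blue in the frame of analyser between 0.069 and 0.129 m and y of cell_blue in the frame of carrier between -0.111 and -0.087 m) or (y of module_blue in the frame of analyser between 0.003 and 0.063 m and y of cell_blue in the frame of carrier between -0.045 and -0.021 m) or (y of module_blue in the frame of analyser between -0.063 and -0.003 m and y of cell_blue in the frame of carrier between 0.021 and 0.045 m) or (y of module_blue in the frame of analyser between -0.129 and -0.069 m and y of cell_blue in the frame of carrier between 0.087 and 0.111 m)) and x of cell_blue in the frame of carrier between -0.049 and -0.021 m and z of cell_blue in the frame of carrier between 0.044 and 0.056 m and angle between the x axis of each of cell_blue, cell_green, cell_yellow, cell_pink and the x axis of carrier, either way round below 0.15 rad and linear speed of each of cell_blue, cell_green, cell_yellow, cell_pink below 0.02 m/s and ((y of module_green in the frame of analyser between 0.069 and 0.129 m and y of cell_green in the frame of carrier between -0.111 and -0.087 m) or (y of module_green in the frame of analyser between 0.003 and 0.063 m and y of cell_green in the frame of carrier between -0.045 and -0.021 m) or (y of module_green in the frame of analyser between -0.063 and -0.003 m and y of cell_green in the frame of carrier between 0.021 and 0.045 m) or (y of module_green in the frame of analyser between -0.129 and -0.069 m and y of cell_green in the frame of carrier between 0.087 and 0.111 m)) and x of cell_green in the frame of carrier between -0.049 and -0.021 m and z of cell_green in the frame of carrier between 0.044 and 0.056 m and ((y of module_yellow in the frame of analyser between 0.069 and 0.129 m and y of cell_yellow in the frame of carrier between -0.111 and -0.087 m) or (y of module_yellow in the frame of analyser between 0.003 and 0.063 m and y of cell_yellow in the frame of carrier between -0.045 and -0.021 m) or (y of module_yellow in the frame of analyser between -0.063 and -0.003 m and y of cell_yellow in the frame of carrier between 0.021 and 0.045 m) or (y of module_yellow in the frame of analyser between -0.129 and -0.069 m and y of cell_yellow in the frame of carrier between 0.087 and 0.111 m)) and x of cell_yellow in the frame of carrier between -0.049 and -0.021 m and z of cell_yellow in the frame of carrier between 0.044 and 0.056 m and ((y of module_pink in the frame of analyser between 0.069 and 0.129 m and y of cell_pink in the frame of carrier between -0.111 and -0.087 m) or (y of module_pink in the frame of analyser between 0.003 and 0.063 m and y of cell_pink in the frame of carrier between -0.045 and -0.021 m) or (y of module_pink in the frame of analyser between -0.063 and -0.003 m and y of cell_pink in the frame of carrier between 0.021 and 0.045 m) or (y of module_pink in the frame of analyser between -0.129 and -0.069 m and y of cell_pink in the frame of carrier between 0.087 and 0.111 m)) and x of cell_pink in the frame of carrier between -0.049 and -0.021 m and z of cell_pink in the frame of carrier between 0.044 and 0.056 m); the robot touches nothing.
It fails at once if a cell falls: it moves faster than 0.8 m/s with no finger touching it (a drop of more than about 30 mm) ((linear speed of cell_blue above 0.8 m/s and contact force between the fingers and cell_blue below 0.05 N) or (linear speed of cell_green above 0.8 m/s and contact force between the fingers and cell_green below 0.05 N) or (linear speed of cell_yellow above 0.8 m/s and contact force between the fingers and cell_yellow below 0.05 N) or (linear speed of cell_pink above 0.8 m/s and contact force between the fingers and cell_pink below 0.05 N)).
It fails at once if the tape, the meter or the screwdriver is pushed more than 30 mm from its place (distance of any of tape_roll, meter, driver from where it was at the start of the episode above 0.03 m).
It also fails if it takes over 115 s, if anything falls off the work surface, if the arm or the gripper's body presses on something with over 40 N, if the wrist force passes 120 N, or if a joint passes its speed limit or range.

## Working session

There is one attempt and no reset: what is moved stays moved. The work goes in short steps, Python scripts to look and compute and a shell command to move; the robot and the scene stay as the last step left them, time stands still between calls to the robot, and variables do not carry over. Pictures are saved under pics/ and viewed, at most 14 in all, crops included, and the job is handed in when it is done.

```bash
mkdir -p pics; python3 - <<'E'
from rig import manip
import cv2
s=manip.get_state();print(s,manip.grasp_offset)
for n in("top","side"):
    d=manip.get_image(n);cv2.imwrite(f"pics/{n}0.png",d["frame"][:,:,::-1])
    print({k:v for k,v in d.items() if k!="frame"})
E
```

```text
{'clock': 0.0, 'qpos': array([-1.45300031e+00,  2.76601366e-01,  1.50612990e+00,  1.12307379e-05,
        1.36068946e+00, -1.20973414e-01]), 'qd': array([ 1.09390352e-03, -1.27996317e-04, -8.37673579e-05,  3.51631077e-03,
        9.54067615e-04,  1.33914801e-03]), 'effort': array([ 1.26322135e-03, -4.16766822e+01, -2.45801550e+01, -5.67819984e-05,
        1.11812650e-02,  4.44069315e-06]), 'position': array([ 0.13594332, -0.55816143,  0.23043736]), 'ee_rot': array([-9.14024324e-04,  9.92881830e-01,  1.19100106e-01,  6.94292490e-06]), 'contact_force': array([ 0.14277958, -0.25447253,  0.07351497]), 'moment': array([ 0.02958937, -0.06284709,  0.01360489]), 'gripper_force': 0.0, 'width': 0.08556460080021755} -0.0187
{'fx': 388.2667555116134, 'fy': 388.2667555116134, 'cx': 254.44172747575544, 'cy': 195.91081724447668, 'position': array([0.40174096, 0.00605746, 1.05428358]), 'attitude': array([-0.70459358, -0.05456986,  0.05312335,  0.70551253])}
{'fx': 438.82057800518373, 'fy': 438.82057800518373, 'cx': 254.1745025291978, 'cy': 191.17661498313555, 'position': array([0.52127507, 1.17400838, 0.83353324]), 'attitude': array([-0.00208687, -0.00680897,  0.47844371,  0.87808934])}
```

View pics/top0.png

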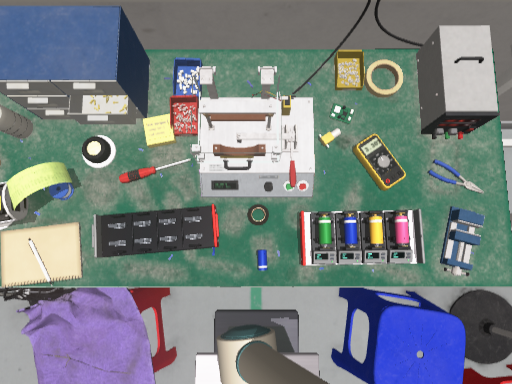

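View pics/side0.png

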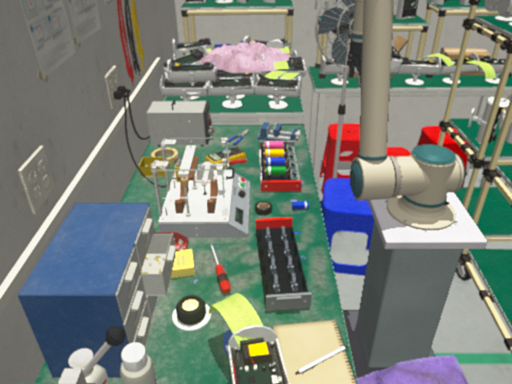

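Top view: the analyser is at about (362,237), with red plate left at (306,237). From red, its cells are green (325,230), blue (350,230), yellow (376,230) and pink (401,230). The carrier is at about (157,230), with its red plate right at (215,228). There are two blue cells: (350,230), large and on a module, and (262,260), small and loose on the worktop. The first fits. I'll confirm in an enlarged crop.

```bash
python3 - <<'E'
import cv2,numpy as np
i=cv2.imread("pics/top0.png")
a=cv2.resize(i[200:272,240:430],None,fx=4,fy=4,interpolation=cv2.INTER_CUBIC)
b=cv2.resize(i[196:264,85:275],None,fx=4,fy=4,interpolation=cv2.INTER_CUBIC)
cv2.imwrite("pics/crop.png",np.vstack([a,b]))
E
```

```text
(no output)
```

View pics/crop.png

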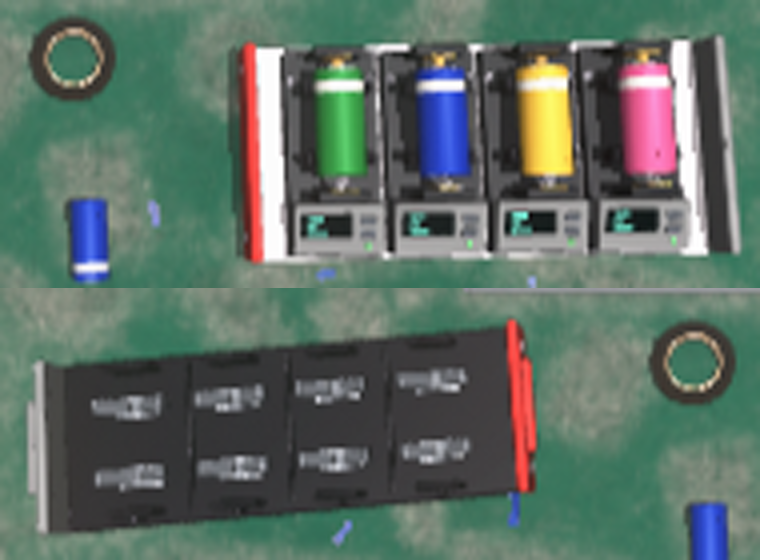

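The crop confirms it: the blue cell on module 2 is the larger, and the loose one at (262,260) is shorter. Next, back-project.

```bash
cat > h.py <<'E'
import numpy as np
from scipy.spatial.transform import Rotation as R
C={"top":(388.2667555,254.4417,195.9108,[0.40174096,0.00605746,1.05428358],[-0.70459358,-0.05456986,0.05312335,0.70551253]),
"side":(438.82058,254.1745,191.1766,[0.52127507,1.17400838,0.83353324],[-0.00208687,-0.00680897,0.47844371,0.87808934])}
def bp(u,v,z,cam="top"):
    f,cx,cy,p,q=C[cam];r=R.from_quat(q,scalar_first=True)
    d=r.apply([(u-cx)/f,-(v-cy)/f,-1]);p=np.array(p);return p+d*(z-p[2])/d[2]
def pr(P,cam="top"):
    f,cx,cy,p,q=C[cam];c=R.from_quat(q,scalar_first=True).inv().apply(np.array(P)-p)
    return np.array([cx-f*c[0]/c[2],cy+f*c[1]/c[2]])
E
python3 - <<'E'
from h import *
np.set_printoptions(precision=4,suppress=True)
A=lambda x,y,z:bp(240+x/4-.4,200+y/4-.4,z)
B=lambda x,y,z:bp(85+x/4-.4,196+(y-288)/4-.4,z)
for n,t,b in[("g",(338,65),(344,177)),("b",(442,66),(446,178)),("y",(543,65),(548,177)),("p",(647,64),(652,175))]:
    P=A(*t,.055);Q=A(*b,.055);print(n,P,Q,(P+Q)/2,np.linalg.norm(P-Q),np.degrees(np.arctan2((P-Q)[1],(P-Q)[0])))
print("an red",A(250,44,.042),A(257,262,.042),"grey",A(716,38,.042),A(737,252,.042))
rt,rb,gt,gb=B(513,322,.05),B(524,490,.05),B(40,362,.05),B(44,531,.05)
print(rt,rb,gt,gb,(rt+rb+gt+gb)/4,np.linalg.norm((rt+rb-gt-gb)/2),np.linalg.norm(rt-rb))
d=(gt+gb-rt-rb)[:2];print("ang",np.degrees(np.arctan2(-d[0],d[1])))
for t,b in [((432,380),(436,450)),((330,389),(333,459)),((229,398),(231,467)),((127,406),(130,476))]:
    P=B(*t,.035);Q=B(*b,.035);print((P+Q)/2,np.degrees(np.arctan2((P-Q)[1],(P-Q)[0])),np.linalg.norm(P-Q))
E
```

```text
g [ 0.5029 -0.1718  0.055 ] [ 0.4311 -0.1736  0.055 ] [ 0.467  -0.1727  0.055 ] 0.07182192320284181 1.430516050873361
b [ 0.5022 -0.2389  0.055 ] [ 0.4304 -0.2387  0.055 ] [ 0.4663 -0.2388  0.055 ] 0.07177311542644702 -0.17020294064378585
y [ 0.5027 -0.3041  0.055 ] [ 0.431  -0.3038  0.055 ] [ 0.4668 -0.3039  0.055 ] 0.07177726856559553 -0.22656131826899414
p [ 0.5033 -0.3712  0.055 ] [ 0.4321 -0.3702  0.055 ] [ 0.4677 -0.3707  0.055 ] 0.07115227262925271 -0.7859891733427823
an red [ 0.5181 -0.1169  0.042 ] [ 0.3774 -0.1186  0.042 ] grey [ 0.5217 -0.4223  0.042 ] [ 0.3834 -0.4267  0.042 ]
[0.5346 0.1166 0.05  ] [0.4259 0.1079 0.05  ] [0.5088 0.4238 0.05  ] [0.4002 0.4145 0.05  ] [0.4674 0.2657 0.05  ] 0.3080010471592202 0.10906685304102444
ang 4.789580492466763
[0.4752 0.1691 0.035 ] 4.576980188107423 0.04604488598238484
[0.4694 0.2362 0.035 ] 4.336351703574345 0.04595513493545187
[0.4639 0.3026 0.035 ] 4.112072802329468 0.045216482018607854
[0.4584 0.3688 0.035 ] 5.471169507572689 0.045894705015223074
```

```bash
python3 -m pendant '[{"rz":6.84,"hand":0.05},{"rz":6.84},{"dx":0.026,"dy":-0.03},{"dx":0.026,"dy":-0.03},{"dx":0.026,"dy":-0.03},{"dx":0.026,"dy":-0.03},{"dx":0.026,"dy":-0.03},{"dx":0.026,"dy":-0.03},{"dx":0.026,"dy":-0.03},{"dx":0.026,"dy":-0.03},{"dx":0.026,"dy":-0.03},{"dx":0.026,"dy":-0.03}]' 40
```

```text
invalid input
```

```bash
python3 -m pendant '[{"dx":0,"dy":0,"dz":0,"rx":0,"ry":0,"rz":6.84,"hand":0.05},{"dx":0,"dy":0,"dz":0,"rx":0,"ry":0,"rz":6.84,"hand":0.05}]' 40
```

```text
clock: 0.27
position: [0.136, -0.5584, 0.2308]
ee_rot: [-0.001, 1.0, -0.003, -0.0]
contact_force: [0.7, 0.4, -0.0]
width: 0.0643
gripper_force: 0.0
```

```bash
python3 -m pendant '[{"dx":0.026,"dy":-0.03,"dz":0,"rx":0,"ry":0,"rz":0,"hand":0.05},{"dx":0.026,"dy":-0.03,"dz":0,"rx":0,"ry":0,"rz":0,"hand":0.05},{"dx":0.026,"dy":-0.03,"dz":0,"rx":0,"ry":0,"rz":0,"hand":0.05},{"dx":0.026,"dy":-0.03,"dz":0,"rx":0,"ry":0,"rz":0,"hand":0.05},{"dx":0.026,"dy":-0.03,"dz":0,"rx":0,"ry":0,"rz":0,"hand":0.05},{"dx":0.026,"dy":-0.03,"dz":0,"rx":0,"ry":0,"rz":0,"hand":0.05},{"dx":0.026,"dy":-0.03,"dz":0,"rx":0,"ry":0,"rz":0,"hand":0.05},{"dx":0.026,"dy":-0.03,"dz":0,"rx":0,"ry":0,"rz":0,"hand":0.05},{"dx":0.026,"dy":-0.03,"dz":0,"rx":0,"ry":0,"rz":0,"hand":0.05},{"dx":0.026,"dy":-0.03,"dz":0,"rx":0,"ry":0,"rz":0,"hand":0.05},{"dx":0.026,"dy":-0.03,"dz":0,"rx":0,"ry":0,"rz":0,"hand":0.05},{"dx":0.026,"dy":-0.03,"dz":0,"rx":0,"ry":0,"rz":0,"hand":0.05}]'
```

```text
clock: 1.27
position: [0.4487, -0.1968, 0.2311]
ee_rot: [0.0, 1.0, 0.0, -0.0]
contact_force: [1.1, -1.3, -0.4]
width: 0.0501
gripper_force: 0.0
```

```bash
python3 -m pendant '[{"dx":0.018,"dy":-0.023,"dz":0,"rx":0,"ry":0,"rz":0,"hand":0.05},{"dx":0,"dy":0,"dz":0.03,"rx":0,"ry":0,"rz":0,"hand":0.05},{"dx":0,"dy":0,"dz":0.03,"rx":0,"ry":0,"rz":0,"hand":0.05},{"dx":0,"dy":0,"dz":0.03,"rx":0,"ry":0,"rz":0,"hand":0.05},{"dx":0,"dy":0,"dz":0.03,"rx":0,"ry":0,"rz":0,"hand":0.05},{"dx":0,"dy":0,"dz":0.026,"rx":0,"ry":0,"rz":0,"hand":0.05},{"dx":0,"dy":0,"dz":0,"rx":0,"ry":0,"rz":0,"hand":0.05},{"dx":0,"dy":0,"dz":0,"rx":0,"ry":0,"rz":0,"hand":0.05}]'
python3 - <<'E'
from rig import manip
import cv2,numpy as np
o=[]
for n,(r,c) in {"top":(190,290),"side":(125,220)}.items():
    f=manip.get_image(n)["frame"][:,:,::-1];o.append(cv2.resize(f[r:r+95,c:c+135],None,fx=4,fy=4,interpolation=cv2.INTER_CUBIC)[:300] if 0 else cv2.resize(f[r:r+90,c:c+130],None,fx=3,fy=3,interpolation=cv2.INTER_CUBIC))
cv2.imwrite("pics/a1.png",np.hstack(o))
E
```

```text
clock: 1.93
position: [0.465, -0.1751, 0.0843]
ee_rot: [-0.001, 1.0, 0.0, -0.002]
contact_force: [-0.4, 0.2, -0.5]
width: 0.0501
gripper_force: 0.0
```

View pics/a1.png

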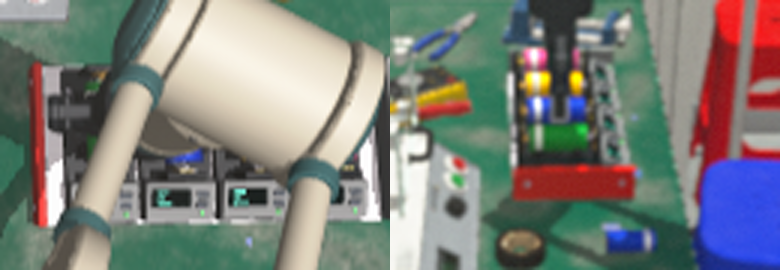

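The top view is mostly hidden by the arm. In the side view the fingers stand over the middle of the green cell, at about crop (565,110). Descending and gripping.

```bash
python3 -m pendant '[{"dx":0.002,"dy":-0.0015,"dz":0.02,"rx":0,"ry":0,"rz":0,"hand":0.05},{"dx":0,"dy":0,"dz":0.02,"rx":0,"ry":0,"rz":0,"hand":0.05},{"dx":0,"dy":0,"dz":0.011,"rx":0,"ry":0,"rz":0,"hand":0.05},{"dx":0,"dy":0,"dz":0,"rx":0,"ry":0,"rz":0,"hand":0.05},{"dx":0,"dy":0,"dz":0,"rx":0,"ry":0,"rz":0,"hand":0.05}]'
python3 -m pendant '[{"dx":0,"dy":0,"dz":0,"rx":0,"ry":0,"rz":0,"hand":0.02},{"dx":0,"dy":0,"dz":0,"rx":0,"ry":0,"rz":0,"hand":0.02},{"dx":0,"dy":0,"dz":0,"rx":0,"ry":0,"rz":0,"hand":0.02},{"dx":0,"dy":0,"dz":0,"rx":0,"ry":0,"rz":0,"hand":0.02},{"dx":0,"dy":0,"dz":0,"rx":0,"ry":0,"rz":0,"hand":0.02}]' 40
```

```text
clock: 2.45
position: [0.469, -0.1748, 0.0356]
ee_rot: [0.001, 1.0, -0.0, 0.001]
contact_force: [-0.3, 0.0, 0.1]
width: 0.0497
gripper_force: 0.0
clock: 2.87
position: [0.4694, -0.1747, 0.0362]
ee_rot: [0.001, 1.0, -0.0, 0.002]
contact_force: [-0.3, 1.7, 6.9]
width: 0.0307
gripper_force: 39.2
```

```bash
python3 -m pendant '[{"dx":0,"dy":0,"dz":-0.01,"rx":0,"ry":0,"rz":0,"hand":0.02},{"dx":0,"dy":0,"dz":-0.015,"rx":0,"ry":0,"rz":0,"hand":0.02},{"dx":0,"dy":0,"dz":-0.025,"rx":0,"ry":0,"rz":0,"hand":0.02},{"dx":0,"dy":0,"dz":-0.025,"rx":0,"ry":0,"rz":0,"hand":0.02},{"dx":0,"dy":0,"dz":-0.025,"rx":0,"ry":0,"rz":0,"hand":0.02},{"dx":0,"dy":-0.01,"dz":0,"rx":0,"ry":0,"rz":0,"hand":0.02},{"dx":0,"dy":-0.03,"dz":0,"rx":0,"ry":0,"rz":0,"hand":0.02},{"dx":0,"dy":-0.035,"dz":0,"rx":0,"ry":0,"rz":0,"hand":0.02},{"dx":0,"dy":-0.035,"dz":0,"rx":0,"ry":0,"rz":0,"hand":0.02},{"dx":0,"dy":-0.035,"dz":0,"rx":0,"ry":0,"rz":0,"hand":0.02},{"dx":0,"dy":-0.035,"dz":0,"rx":0,"ry":0,"rz":0,"hand":0.02},{"dx":0,"dy":-0.035,"dz":0,"rx":0,"ry":0,"rz":0,"hand":0.02}]'
```

```text
clock: 3.87
position: [0.4671, 0.0426, 0.1341]
ee_rot: [-0.0, 1.0, -0.0, -0.0]
contact_force: [0.2, 0.3, -1.7]
width: 0.0308
gripper_force: 39.9
```

```bash
python3 -m pendant '[{"dx":0.0025,"dy":-0.035,"dz":0,"rx":0,"ry":0,"rz":0,"hand":0.02},{"dx":0.0025,"dy":-0.035,"dz":0,"rx":0,"ry":0,"rz":0,"hand":0.02},{"dx":0.0025,"dy":-0.03,"dz":0,"rx":0,"ry":0,"rz":0,"hand":0.02},{"dx":0.0025,"dy":-0.02,"dz":0,"rx":0,"ry":0,"rz":0,"hand":0.02},{"dx":0,"dy":-0.005,"dz":0,"rx":0,"ry":0,"rz":-2.3,"hand":0.02},{"dx":0,"dy":0,"dz":0,"rx":0,"ry":0,"rz":-2.4,"hand":0.02},{"dx":0,"dy":0,"dz":0.02,"rx":0,"ry":0,"rz":0,"hand":0.02},{"dx":0,"dy":0,"dz":0.02,"rx":0,"ry":0,"rz":0,"hand":0.02},{"dx":0,"dy":0,"dz":0,"rx":0,"ry":0,"rz":0,"hand":0.02},{"dx":0,"dy":0,"dz":0,"rx":0,"ry":0,"rz":0,"hand":0.02}]'
python3 - <<'E'
from rig import manip
from h import *
import cv2
o=[]
for n,(r,c) in {"top":(190,130),"side":(190,215)}.items():
    f=manip.get_image(n)["frame"][:,:,::-1];o.append(cv2.resize(f[r:r+120,c:c+130],None,fx=3,fy=3,interpolation=cv2.INTER_CUBIC))
cv2.imwrite("pics/a2.png",np.hstack(o))
s=manip.get_state();print(s["position"],s["qpos"][5])
E
```

```text
clock: 4.7
position: [0.4765, 0.1658, 0.0934]
ee_rot: [0.0, 0.999, 0.041, -0.002]
contact_force: [-0.1, 0.6, -1.7]
width: 0.0306
gripper_force: 40.0
[0.47843553 0.16593658 0.09495741] 1.6852597803638507
```

View pics/a2.png

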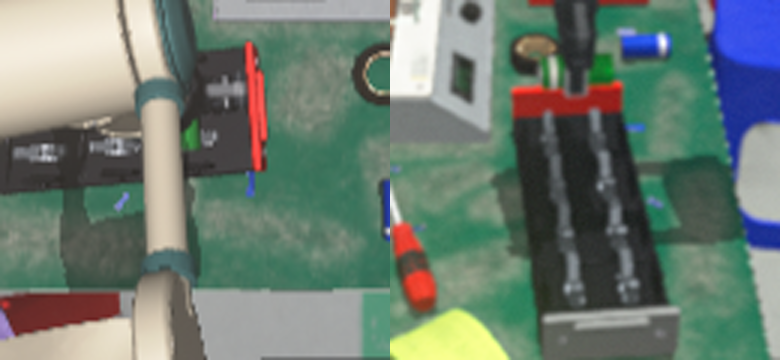

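```bash
python3 - <<'E'
from h import *
c=lambda P:(pr(P,"side")-[215,190])*3+[390,0]
print("cell",c([.511,.169,.108]),c([.441,.163,.108]),"plate top",c([.5346,.1166,.05]),c([.4259,.1079,.05]))
a=np.radians(4.7);X=np.array([np.cos(a),np.sin(a),0]);Y=np.array([-np.sin(a),np.cos(a),0]);O=np.array([.467,.2665,0])
for y in(-.099,-.033,.033,.099):
  for x in(-.023,.023):print(y,x,c(O+x*X+y*Y+[0,0,.04]))
E
```

```text
cell [537.02356324  72.37331891] [611.20258112  68.48732323] plate top [512.78170959  88.84068116] [621.31335362  83.44958009]
-0.099 -0.023 [597.52288543 127.35234718]
-0.099 0.023 [550.28033889 129.84534046]
-0.033 -0.023 [606.7115481  171.40540031]
-0.033 0.023 [557.342039   174.10301783]
0.033 -0.023 [616.77284209 219.64209534]
0.033 0.023 [565.07583378 222.57290316]
0.099 -0.023 [627.83727275 272.68811192]
0.099 0.023 [573.58246689 275.88638554]
```

Everything in the side view agrees with the projections to within 2 px: cell ends (540/612,70), plate top (513–622,88) and ribs. Lowering green and releasing.

```bash
python3 -m pendant '[{"dx":0,"dy":-0.002,"dz":0.02,"rx":0,"ry":0,"rz":0,"hand":0.02},{"dx":0,"dy":0,"dz":0.02,"rx":0,"ry":0,"rz":0,"hand":0.02},{"dx":0,"dy":0,"dz":0.01,"rx":0,"ry":0,"rz":0,"hand":0.02},{"dx":0,"dy":0,"dz":0.005,"rx":0,"ry":0,"rz":0,"hand":0.02},{"dx":0,"dy":0,"dz":0.003,"rx":0,"ry":0,"rz":0,"hand":0.02},{"dx":0,"dy":0,"dz":0,"rx":0,"ry":0,"rz":0,"hand":0.02},{"dx":0,"dy":0,"dz":0,"rx":0,"ry":0,"rz":0,"hand":0.02}]'
```

```text
clock: 5.38
position: [0.4781, 0.1668, 0.0372]
ee_rot: [0.001, 0.999, 0.041, 0.0]
contact_force: [-1.1, -4.0, 1.7]
width: 0.0303
gripper_force: 40.1
```

```bash
python3 -m pendant '[{"dx":0,"dy":0,"dz":0,"rx":0,"ry":0,"rz":0,"hand":0.05},{"dx":0,"dy":0,"dz":0,"rx":0,"ry":0,"rz":0,"hand":0.05},{"dx":0,"dy":0,"dz":0,"rx":0,"ry":0,"rz":0,"hand":0.05},{"dx":0,"dy":0,"dz":0,"rx":0,"ry":0,"rz":0,"hand":0.05},{"dx":0,"dy":0,"dz":-0.02,"rx":0,"ry":0,"rz":0,"hand":0.05},{"dx":0,"dy":0,"dz":-0.04,"rx":0,"ry":0,"rz":0,"hand":0.05},{"dx":0,"dy":0,"dz":-0.04,"rx":0,"ry":0,"rz":0,"hand":0.05},{"dx":0,"dy":0,"dz":0,"rx":0,"ry":0,"rz":4.7,"hand":0.05}]'
python3 -m pendant '[{"dx":0,"dy":0.03,"dz":0,"rx":0,"ry":0,"rz":0,"hand":0.05},{"dx":-0.001,"dy":0.035,"dz":0,"rx":0,"ry":0,"rz":0,"hand":0.05},{"dx":-0.001,"dy":0.035,"dz":0,"rx":0,"ry":0,"rz":0,"hand":0.05},{"dx":-0.001,"dy":0.035,"dz":0,"rx":0,"ry":0,"rz":0,"hand":0.05},{"dx":-0.001,"dy":0.035,"dz":0,"rx":0,"ry":0,"rz":0,"hand":0.05},{"dx":-0.001,"dy":0.035,"dz":0,"rx":0,"ry":0,"rz":0,"hand":0.05},{"dx":-0.001,"dy":0.035,"dz":0,"rx":0,"ry":0,"rz":0,"hand":0.05},{"dx":-0.001,"dy":0.035,"dz":0,"rx":0,"ry":0,"rz":0,"hand":0.05},{"dx":-0.001,"dy":0.035,"dz":0,"rx":0,"ry":0,"rz":0,"hand":0.05},{"dx":-0.001,"dy":0.035,"dz":0,"rx":0,"ry":0,"rz":0,"hand":0.05},{"dx":0,"dy":0.035,"dz":0,"rx":0,"ry":0,"rz":0,"hand":0.05},{"dx":0,"dy":0.025,"dz":0,"rx":0,"ry":0,"rz":0,"hand":0.05}]'
python3 - <<'E'
from rig import manip
from h import *
import cv2
o=[]
for n,(r,c) in {"top":(190,90),"side":(190,215)}.items():
    f=manip.get_image(n)["frame"][:,:,::-1];o.append(cv2.resize(f[r:r+120,c:c+130],None,fx=3,fy=3,interpolation=cv2.INTER_CUBIC))
cv2.imwrite("pics/a3.png",np.hstack(o))
s=manip.get_state();print(s["position"],s["width"])
E
```

```text
clock: 6.05
position: [0.483, 0.1692, 0.1435]
ee_rot: [-0.002, 1.0, -0.001, 0.007]
contact_force: [1.7, 0.9, 0.1]
width: 0.0499
gripper_force: 0.0
clock: 7.05
position: [0.4691, -0.2403, 0.1365]
ee_rot: [0.001, 1.0, -0.001, 0.001]
contact_force: [0.4, 0.2, -0.4]
width: 0.0502
gripper_force: 0.0
[ 0.46969184 -0.24147389  0.13640995] 0.050442398717045
```

View pics/a3.png

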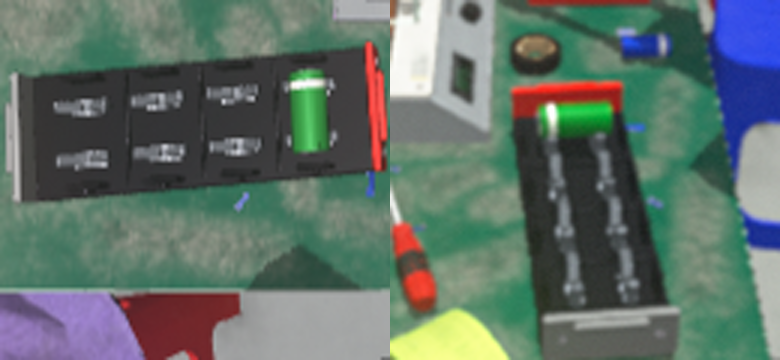

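Green lies seated in the cradle next to the red plate (top crop (311,110)), white band away from the robot. Next blue.

```bash
python3 -m pendant '[{"dx":-0.002,"dy":-0.001,"dz":0.02,"rx":0,"ry":0,"rz":0,"hand":0.05},{"dx":0,"dy":0,"dz":0.025,"rx":0,"ry":0,"rz":0,"hand":0.05},{"dx":0,"dy":0,"dz":0.025,"rx":0,"ry":0,"rz":0,"hand":0.05},{"dx":0,"dy":0,"dz":0.02,"rx":0,"ry":0,"rz":0,"hand":0.05},{"dx":0,"dy":0,"dz":0.011,"rx":0,"ry":0,"rz":0,"hand":0.05},{"dx":0,"dy":0,"dz":0,"rx":0,"ry":0,"rz":0,"hand":0.05},{"dx":0,"dy":0,"dz":0,"rx":0,"ry":0,"rz":0,"hand":0.05},{"dx":0,"dy":0,"dz":0,"rx":0,"ry":0,"rz":0,"hand":0.02},{"dx":0,"dy":0,"dz":0,"rx":0,"ry":0,"rz":0,"hand":0.02},{"dx":0,"dy":0,"dz":0,"rx":0,"ry":0,"rz":0,"hand":0.02},{"dx":0,"dy":0,"dz":0,"rx":0,"ry":0,"rz":0,"hand":0.02},{"dx":0,"dy":0,"dz":0,"rx":0,"ry":0,"rz":0,"hand":0.02}]'
```

```text
clock: 8.15
position: [0.4683, -0.2401, 0.0376]
ee_rot: [0.004, 1.0, 0.001, 0.002]
contact_force: [-3.5, -8.5, 1.4]
width: 0.0305
gripper_force: 39.5
```

```bash
python3 -m pendant '[{"dx":0,"dy":0,"dz":-0.01,"rx":0,"ry":0,"rz":0,"hand":0.02},{"dx":0,"dy":0,"dz":-0.015,"rx":0,"ry":0,"rz":0,"hand":0.02},{"dx":0,"dy":0,"dz":-0.025,"rx":0,"ry":0,"rz":0,"hand":0.02},{"dx":0,"dy":0,"dz":-0.025,"rx":0,"ry":0,"rz":0,"hand":0.02},{"dx":0,"dy":0,"dz":-0.025,"rx":0,"ry":0,"rz":0,"hand":0.02},{"dx":0,"dy":-0.01,"dz":0,"rx":0,"ry":0,"rz":0,"hand":0.02},{"dx":0,"dy":-0.03,"dz":0,"rx":0,"ry":0,"rz":0,"hand":0.02},{"dx":0,"dy":-0.035,"dz":0,"rx":0,"ry":0,"rz":0,"hand":0.02},{"dx":0,"dy":-0.035,"dz":0,"rx":0,"ry":0,"rz":0,"hand":0.02},{"dx":0,"dy":-0.035,"dz":0,"rx":0,"ry":0,"rz":0,"hand":0.02},{"dx":0,"dy":-0.035,"dz":0,"rx":0,"ry":0,"rz":0,"hand":0.02},{"dx":0,"dy":-0.035,"dz":0,"rx":0,"ry":0,"rz":0,"hand":0.02}]'
python3 -m pendant '[{"dx":0,"dy":-0.035,"dz":0,"rx":0,"ry":0,"rz":0,"hand":0.02},{"dx":0,"dy":-0.035,"dz":0,"rx":0,"ry":0,"rz":0,"hand":0.02},{"dx":0,"dy":-0.035,"dz":0,"rx":0,"ry":0,"rz":0,"hand":0.02},{"dx":0.001,"dy":-0.035,"dz":0,"rx":0,"ry":0,"rz":0,"hand":0.02},{"dx":0.001,"dy":-0.035,"dz":0,"rx":0,"ry":0,"rz":0,"hand":0.02},{"dx":0.001,"dy":-0.035,"dz":0,"rx":0,"ry":0,"rz":0,"hand":0.02},{"dx":0,"dy":-0.03,"dz":0,"rx":0,"ry":0,"rz":0,"hand":0.02},{"dx":0,"dy":-0.02,"dz":0,"rx":0,"ry":0,"rz":0,"hand":0.02},{"dx":0,"dy":0,"dz":0,"rx":0,"ry":0,"rz":-2.3,"hand":0.02},{"dx":0,"dy":0,"dz":0,"rx":0,"ry":0,"rz":-2.4,"hand":0.02},{"dx":0,"dy":0,"dz":0,"rx":0,"ry":0,"rz":0,"hand":0.02},{"dx":0,"dy":0,"dz":0,"rx":0,"ry":0,"rz":0,"hand":0.02}]'
```

```text
clock: 9.15
position: [0.466, -0.0189, 0.1356]
ee_rot: [-0.0, 1.0, -0.0, 0.0]
contact_force: [1.6, -0.3, -1.8]
width: 0.0306
gripper_force: 39.9
clock: 10.15
position: [0.469, 0.2392, 0.1353]
ee_rot: [-0.0, 0.999, 0.041, -0.0]
contact_force: [-0.0, -1.1, -0.9]
width: 0.0307
gripper_force: 40.0
```

```bash
python3 -m pendant '[{"dx":0.002,"dy":0.006,"dz":0.02,"rx":0,"ry":0,"rz":0,"hand":0.02},{"dx":0,"dy":0,"dz":0.025,"rx":0,"ry":0,"rz":0,"hand":0.02},{"dx":0,"dy":0,"dz":0.025,"rx":0,"ry":0,"rz":0,"hand":0.02},{"dx":0,"dy":0,"dz":0.015,"rx":0,"ry":0,"rz":0,"hand":0.02},{"dx":0,"dy":0,"dz":0.008,"rx":0,"ry":0,"rz":0,"hand":0.02},{"dx":0,"dy":0,"dz":0.004,"rx":0,"ry":0,"rz":0,"hand":0.02},{"dx":0,"dy":0,"dz":0,"rx":0,"ry":0,"rz":0,"hand":0.02},{"dx":0,"dy":0,"dz":0,"rx":0,"ry":0,"rz":0,"hand":0.02}]'
```

```text
clock: 10.82
position: [0.4731, 0.2332, 0.039]
ee_rot: [-0.0, 0.999, 0.041, 0.001]
contact_force: [-0.0, 0.0, -1.1]
width: 0.0305
gripper_force: 40.0
```

Still carrying the weight, so about 2 mm further down, then release, back off and on to yellow.

```bash
python3 -m pendant '[{"dx":0,"dy":0,"dz":0.002,"rx":0,"ry":0,"rz":0,"hand":0.02},{"dx":0,"dy":0,"dz":0,"rx":0,"ry":0,"rz":0,"hand":0.02},{"dx":0,"dy":0,"dz":0,"rx":0,"ry":0,"rz":0,"hand":0.05},{"dx":0,"dy":0,"dz":0,"rx":0,"ry":0,"rz":0,"hand":0.05},{"dx":0,"dy":0,"dz":0,"rx":0,"ry":0,"rz":0,"hand":0.05},{"dx":0,"dy":0,"dz":0,"rx":0,"ry":0,"rz":0,"hand":0.05},{"dx":0,"dy":0,"dz":-0.02,"rx":0,"ry":0,"rz":0,"hand":0.05},{"dx":0,"dy":0,"dz":-0.04,"rx":0,"ry":0,"rz":0,"hand":0.05},{"dx":0,"dy":0,"dz":-0.04,"rx":0,"ry":0,"rz":0,"hand":0.05},{"dx":0,"dy":0,"dz":0,"rx":0,"ry":0,"rz":4.7,"hand":0.05},{"dx":0,"dy":0,"dz":0,"rx":0,"ry":0,"rz":0,"hand":0.05},{"dx":0,"dy":0,"dz":0,"rx":0,"ry":0,"rz":0,"hand":0.05}]'
python3 -m pendant '[{"dx":0,"dy":0.035,"dz":0,"rx":0,"ry":0,"rz":0,"hand":0.05},{"dx":0,"dy":0.04,"dz":0,"rx":0,"ry":0,"rz":0,"hand":0.05},{"dx":0,"dy":0.04,"dz":0,"rx":0,"ry":0,"rz":0,"hand":0.05},{"dx":0,"dy":0.04,"dz":0,"rx":0,"ry":0,"rz":0,"hand":0.05},{"dx":0,"dy":0.04,"dz":0,"rx":0,"ry":0,"rz":0,"hand":0.05},{"dx":0,"dy":0.04,"dz":0,"rx":0,"ry":0,"rz":0,"hand":0.05},{"dx":0,"dy":0.04,"dz":0,"rx":0,"ry":0,"rz":0,"hand":0.05},{"dx":0,"dy":0.04,"dz":0,"rx":0,"ry":0,"rz":0,"hand":0.05},{"dx":0,"dy":0.04,"dz":0,"rx":0,"ry":0,"rz":0,"hand":0.05},{"dx":0,"dy":0.04,"dz":0,"rx":0,"ry":0,"rz":0,"hand":0.05},{"dx":0,"dy":0.04,"dz":0,"rx":0,"ry":0,"rz":0,"hand":0.05},{"dx":0,"dy":0.04,"dz":0,"rx":0,"ry":0,"rz":0,"hand":0.05}]'
```

```text
clock: 11.82
position: [0.4718, 0.2329, 0.1361]
ee_rot: [0.0, 1.0, 0.001, -0.0]
contact_force: [-0.1, -1.3, -0.6]
width: 0.05
gripper_force: 0.0
clock: 12.82
position: [0.4707, -0.2431, 0.1342]
ee_rot: [-0.001, 1.0, 0.001, -0.002]
contact_force: [0.5, 0.8, -1.0]
width: 0.0502
gripper_force: 0.0
```

```bash
python3 -m pendant '[{"dx":-0.002,"dy":0.03,"dz":0,"rx":0,"ry":0,"rz":0,"hand":0.05},{"dx":-0.001,"dy":0.0345,"dz":0,"rx":0,"ry":0,"rz":0,"hand":0.05},{"dx":0,"dy":0,"dz":0,"rx":0,"ry":0,"rz":0,"hand":0.05},{"dx":0,"dy":0,"dz":0.025,"rx":0,"ry":0,"rz":0,"hand":0.05},{"dx":0,"dy":0,"dz":0.025,"rx":0,"ry":0,"rz":0,"hand":0.05},{"dx":0,"dy":0,"dz":0.025,"rx":0,"ry":0,"rz":0,"hand":0.05},{"dx":0,"dy":0,"dz":0.015,"rx":0,"ry":0,"rz":0,"hand":0.05},{"dx":0,"dy":0,"dz":0.009,"rx":0,"ry":0,"rz":0,"hand":0.05},{"dx":0,"dy":0,"dz":0,"rx":0,"ry":0,"rz":0,"hand":0.05},{"dx":0,"dy":0,"dz":0,"rx":0,"ry":0,"rz":0,"hand":0.05}]'
python3 -m pendant '[{"dx":0,"dy":0,"dz":0,"rx":0,"ry":0,"rz":0,"hand":0.02},{"dx":0,"dy":0,"dz":0,"rx":0,"ry":0,"rz":0,"hand":0.02},{"dx":0,"dy":0,"dz":0,"rx":0,"ry":0,"rz":0,"hand":0.02},{"dx":0,"dy":0,"dz":0,"rx":0,"ry":0,"rz":0,"hand":0.02},{"dx":0,"dy":0,"dz":0,"rx":0,"ry":0,"rz":0,"hand":0.02}]'
```

```text
clock: 13.65
position: [0.4689, -0.3059, 0.0365]
ee_rot: [-0.001, 1.0, 0.0, -0.001]
contact_force: [0.3, -0.1, 0.8]
width: 0.0504
gripper_force: 0.0
clock: 14.07
position: [0.47, -0.3066, 0.0385]
ee_rot: [0.0, 1.0, 0.0, 0.001]
contact_force: [-0.5, 2.3, 6.3]
width: 0.0305
gripper_force: 39.8
```

```bash
python3 -m pendant '[{"dx":0,"dy":0,"dz":-0.01,"rx":0,"ry":0,"rz":0,"hand":0.02},{"dx":0,"dy":0,"dz":-0.015,"rx":0,"ry":0,"rz":0,"hand":0.02},{"dx":0,"dy":0,"dz":-0.025,"rx":0,"ry":0,"rz":0,"hand":0.02},{"dx":0,"dy":0,"dz":-0.025,"rx":0,"ry":0,"rz":0,"hand":0.02},{"dx":0,"dy":0,"dz":-0.025,"rx":0,"ry":0,"rz":0,"hand":0.02},{"dx":0,"dy":-0.01,"dz":0,"rx":0,"ry":0,"rz":0,"hand":0.02},{"dx":0,"dy":-0.03,"dz":0,"rx":0,"ry":0,"rz":0,"hand":0.02},{"dx":0,"dy":-0.035,"dz":0,"rx":0,"ry":0,"rz":0,"hand":0.02},{"dx":0,"dy":-0.035,"dz":0,"rx":0,"ry":0,"rz":0,"hand":0.02},{"dx":0,"dy":-0.035,"dz":0,"rx":0,"ry":0,"rz":0,"hand":0.02},{"dx":0,"dy":-0.035,"dz":0,"rx":0,"ry":0,"rz":0,"hand":0.02},{"dx":0,"dy":-0.035,"dz":0,"rx":0,"ry":0,"rz":0,"hand":0.02}]'
python3 -m pendant '[{"dx":0,"dy":-0.035,"dz":0,"rx":0,"ry":0,"rz":0,"hand":0.02},{"dx":0,"dy":-0.035,"dz":0,"rx":0,"ry":0,"rz":0,"hand":0.02},{"dx":0,"dy":-0.035,"dz":0,"rx":0,"ry":0,"rz":0,"hand":0.02},{"dx":0,"dy":-0.035,"dz":0,"rx":0,"ry":0,"rz":0,"hand":0.02},{"dx":0,"dy":-0.035,"dz":0,"rx":0,"ry":0,"rz":0,"hand":0.02},{"dx":0,"dy":-0.035,"dz":0,"rx":0,"ry":0,"rz":0,"hand":0.02},{"dx":0,"dy":-0.035,"dz":0,"rx":0,"ry":0,"rz":0,"hand":0.02},{"dx":0,"dy":-0.035,"dz":0,"rx":0,"ry":0,"rz":0,"hand":0.02},{"dx":0,"dy":-0.035,"dz":0,"rx":0,"ry":0,"rz":0,"hand":0.02},{"dx":0,"dy":-0.035,"dz":0,"rx":0,"ry":0,"rz":0,"hand":0.02},{"dx":0,"dy":-0.03,"dz":0,"rx":0,"ry":0,"rz":0,"hand":0.02},{"dx":0,"dy":-0.01,"dz":0,"rx":0,"ry":0,"rz":0,"hand":0.02}]'
python3 -m pendant '[{"dx":0,"dy":0,"dz":0,"rx":0,"ry":0,"rz":-2.3,"hand":0.02},{"dx":0,"dy":0,"dz":0,"rx":0,"ry":0,"rz":-2.4,"hand":0.02},{"dx":0,"dy":0,"dz":0,"rx":0,"ry":0,"rz":0,"hand":0.02},{"dx":0,"dy":0,"dz":0,"rx":0,"ry":0,"rz":0,"hand":0.02}]'
python3 - <<'E'
from rig import manip
from h import *
import cv2
f=manip.get_image("side")["frame"][:,:,::-1];cv2.imwrite("pics/a4.png",cv2.resize(f[170:320,200:350],None,fx=3,fy=3,interpolation=cv2.INTER_CUBIC))
E
```

```text
clock: 15.07
position: [0.4681, -0.0897, 0.1367]
ee_rot: [-0.0, 1.0, -0.0, -0.001]
contact_force: [0.5, -0.2, -2.1]
width: 0.0308
gripper_force: 39.9
clock: 16.07
position: [0.4686, 0.3024, 0.1367]
ee_rot: [-0.001, 1.0, 0.001, -0.0]
contact_force: [-0.2, -0.2, -0.8]
width: 0.0308
gripper_force: 40.0
clock: 16.4
position: [0.4687, 0.2979, 0.1367]
ee_rot: [0.001, 0.999, 0.04, -0.001]
contact_force: [0.1, 0.1, -1.3]
width: 0.0305
gripper_force: 40.0
```

View pics/a4.png

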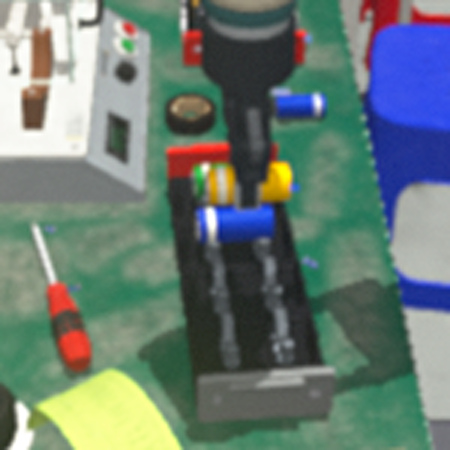

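Green and blue are seated in cradles 1 and 2 (crop (200,185) and (235,223)), with yellow held above cradle 3. Lowering yellow.

```bash
python3 -m pendant '[{"dx":-0.002,"dy":-0.001,"dz":0.02,"rx":0,"ry":0,"rz":0,"hand":0.02},{"dx":0,"dy":0,"dz":0.025,"rx":0,"ry":0,"rz":0,"hand":0.02},{"dx":0,"dy":0,"dz":0.025,"rx":0,"ry":0,"rz":0,"hand":0.02},{"dx":0,"dy":0,"dz":0.015,"rx":0,"ry":0,"rz":0,"hand":0.02},{"dx":0,"dy":0,"dz":0.008,"rx":0,"ry":0,"rz":0,"hand":0.02},{"dx":0,"dy":0,"dz":0.006,"rx":0,"ry":0,"rz":0,"hand":0.02},{"dx":0,"dy":0,"dz":0,"rx":0,"ry":0,"rz":0,"hand":0.02},{"dx":0,"dy":0,"dz":0,"rx":0,"ry":0,"rz":0,"hand":0.02}]'
```

```text
clock: 17.12
position: [0.4669, 0.2978, 0.0388]
ee_rot: [0.001, 0.999, 0.041, -0.0]
contact_force: [-2.1, -5.6, 0.6]
width: 0.0306
gripper_force: 40.1
```

```bash
python3 -m pendant '[{"dx":0,"dy":0,"dz":0.001,"rx":0,"ry":0,"rz":0,"hand":0.02},{"dx":0,"dy":0,"dz":0,"rx":0,"ry":0,"rz":0,"hand":0.05},{"dx":0,"dy":0,"dz":0,"rx":0,"ry":0,"rz":0,"hand":0.05},{"dx":0,"dy":0,"dz":0,"rx":0,"ry":0,"rz":0,"hand":0.05},{"dx":0,"dy":0,"dz":0,"rx":0,"ry":0,"rz":0,"hand":0.05},{"dx":0,"dy":0,"dz":-0.02,"rx":0,"ry":0,"rz":0,"hand":0.05},{"dx":0,"dy":0,"dz":-0.04,"rx":0,"ry":0,"rz":0,"hand":0.05},{"dx":0,"dy":0,"dz":-0.04,"rx":0,"ry":0,"rz":0,"hand":0.05},{"dx":0,"dy":0,"dz":0,"rx":0,"ry":0,"rz":4.7,"hand":0.05},{"dx":0,"dy":0,"dz":0,"rx":0,"ry":0,"rz":0,"hand":0.05},{"dx":0,"dy":0,"dz":0,"rx":0,"ry":0,"rz":0,"hand":0.05}]'
python3 -m pendant '[{"dx":0,"dy":0.035,"dz":0,"rx":0,"ry":0,"rz":0,"hand":0.05},{"dx":0,"dy":0.04,"dz":0,"rx":0,"ry":0,"rz":0,"hand":0.05},{"dx":0,"dy":0.04,"dz":0,"rx":0,"ry":0,"rz":0,"hand":0.05},{"dx":0,"dy":0.04,"dz":0,"rx":0,"ry":0,"rz":0,"hand":0.05},{"dx":0,"dy":0.04,"dz":0,"rx":0,"ry":0,"rz":0,"hand":0.05},{"dx":0,"dy":0.04,"dz":0,"rx":0,"ry":0,"rz":0,"hand":0.05},{"dx":0,"dy":0.04,"dz":0,"rx":0,"ry":0,"rz":0,"hand":0.05},{"dx":0,"dy":0.04,"dz":0,"rx":0,"ry":0,"rz":0,"hand":0.05},{"dx":0,"dy":0.04,"dz":0,"rx":0,"ry":0,"rz":0,"hand":0.05},{"dx":0,"dy":0.04,"dz":0,"rx":0,"ry":0,"rz":0,"hand":0.05},{"dx":0,"dy":0.04,"dz":0,"rx":0,"ry":0,"rz":0,"hand":0.05},{"dx":0,"dy":0.04,"dz":0,"rx":0,"ry":0,"rz":0,"hand":0.05}]'
python3 -m pendant '[{"dx":0,"dy":0.04,"dz":0,"rx":0,"ry":0,"rz":0,"hand":0.05},{"dx":0,"dy":0.04,"dz":0,"rx":0,"ry":0,"rz":0,"hand":0.05},{"dx":0,"dy":0.04,"dz":0,"rx":0,"ry":0,"rz":0,"hand":0.05},{"dx":0,"dy":0.04,"dz":0,"rx":0,"ry":0,"rz":0,"hand":0.05},{"dx":0,"dy":0.03,"dz":0,"rx":0,"ry":0,"rz":0,"hand":0.05},{"dx":0,"dy":0,"dz":0,"rx":0,"ry":0,"rz":0,"hand":0.05},{"dx":0,"dy":0,"dz":0,"rx":0,"ry":0,"rz":0,"hand":0.05},{"dx":0,"dy":0,"dz":0,"rx":0,"ry":0,"rz":0,"hand":0.05}]'
```

```text
clock: 18.03
position: [0.4669, 0.2993, 0.1372]
ee_rot: [-0.0, 1.0, 0.001, -0.0]
contact_force: [-0.4, 0.6, -0.9]
width: 0.0499
gripper_force: 0.0
clock: 19.03
position: [0.4656, -0.1769, 0.1355]
ee_rot: [-0.001, 1.0, 0.001, -0.002]
contact_force: [1.1, -0.9, 0.0]
width: 0.05
gripper_force: 0.0
clock: 19.7
position: [0.4662, -0.3644, 0.1354]
ee_rot: [-0.002, 1.0, 0.0, -0.001]
contact_force: [-0.7, -0.0, -1.0]
width: 0.0495
gripper_force: 0.0
```

```bash
python3 -m pendant '[{"dx":0.003,"dy":0.008,"dz":0,"rx":0,"ry":0,"rz":0,"hand":0.05},{"dx":0,"dy":0,"dz":0.025,"rx":0,"ry":0,"rz":0,"hand":0.05},{"dx":0,"dy":0,"dz":0.025,"rx":0,"ry":0,"rz":0,"hand":0.05},{"dx":0,"dy":0,"dz":0.025,"rx":0,"ry":0,"rz":0,"hand":0.05},{"dx":0,"dy":0,"dz":0.015,"rx":0,"ry":0,"rz":0,"hand":0.05},{"dx":0,"dy":0,"dz":0.009,"rx":0,"ry":0,"rz":0,"hand":0.05},{"dx":0,"dy":0,"dz":0,"rx":0,"ry":0,"rz":0,"hand":0.05},{"dx":0,"dy":0,"dz":0,"rx":0,"ry":0,"rz":0,"hand":0.05}]'
python3 -m pendant '[{"dx":0,"dy":0,"dz":0,"rx":0,"ry":0,"rz":0,"hand":0.02},{"dx":0,"dy":0,"dz":0,"rx":0,"ry":0,"rz":0,"hand":0.02},{"dx":0,"dy":0,"dz":0,"rx":0,"ry":0,"rz":0,"hand":0.02},{"dx":0,"dy":0,"dz":0,"rx":0,"ry":0,"rz":0,"hand":0.02},{"dx":0,"dy":0,"dz":0,"rx":0,"ry":0,"rz":0,"hand":0.02}]'
```

```text
clock: 20.37
position: [0.4707, -0.3733, 0.0384]
ee_rot: [0.0, 1.0, 0.001, -0.0]
contact_force: [-0.2, -0.0, 0.2]
width: 0.05
gripper_force: 0.0
clock: 20.78
position: [0.4712, -0.3726, 0.04]
ee_rot: [-0.0, 1.0, -0.0, 0.001]
contact_force: [1.6, 5.6, 5.9]
width: 0.0303
gripper_force: 39.4
```

```bash
python3 -m pendant '[{"dx":0,"dy":0,"dz":-0.01,"rx":0,"ry":0,"rz":0,"hand":0.02},{"dx":0,"dy":0,"dz":-0.015,"rx":0,"ry":0,"rz":0,"hand":0.02},{"dx":0,"dy":0,"dz":-0.025,"rx":0,"ry":0,"rz":0,"hand":0.02},{"dx":0,"dy":0,"dz":-0.025,"rx":0,"ry":0,"rz":0,"hand":0.02},{"dx":0,"dy":0,"dz":-0.025,"rx":0,"ry":0,"rz":0,"hand":0.02},{"dx":0,"dy":-0.01,"dz":0,"rx":0,"ry":0,"rz":0,"hand":0.02},{"dx":0,"dy":-0.03,"dz":0,"rx":0,"ry":0,"rz":0,"hand":0.02},{"dx":0,"dy":-0.035,"dz":0,"rx":0,"ry":0,"rz":0,"hand":0.02},{"dx":0,"dy":-0.035,"dz":0,"rx":0,"ry":0,"rz":0,"hand":0.02},{"dx":0,"dy":-0.035,"dz":0,"rx":0,"ry":0,"rz":0,"hand":0.02},{"dx":0,"dy":-0.035,"dz":0,"rx":0,"ry":0,"rz":0,"hand":0.02},{"dx":0,"dy":-0.035,"dz":0,"rx":0,"ry":0,"rz":0,"hand":0.02}]'
python3 -m pendant '[{"dx":0,"dy":-0.035,"dz":0,"rx":0,"ry":0,"rz":0,"hand":0.02},{"dx":0,"dy":-0.035,"dz":0,"rx":0,"ry":0,"rz":0,"hand":0.02},{"dx":0,"dy":-0.035,"dz":0,"rx":0,"ry":0,"rz":0,"hand":0.02},{"dx":0,"dy":-0.035,"dz":0,"rx":0,"ry":0,"rz":0,"hand":0.02},{"dx":-0.001,"dy":-0.035,"dz":0,"rx":0,"ry":0,"rz":0,"hand":0.02},{"dx":-0.001,"dy":-0.035,"dz":0,"rx":0,"ry":0,"rz":0,"hand":0.02},{"dx":-0.001,"dy":-0.035,"dz":0,"rx":0,"ry":0,"rz":0,"hand":0.02},{"dx":-0.001,"dy":-0.035,"dz":0,"rx":0,"ry":0,"rz":0,"hand":0.02},{"dx":-0.001,"dy":-0.035,"dz":0,"rx":0,"ry":0,"rz":0,"hand":0.02},{"dx":-0.001,"dy":-0.035,"dz":0,"rx":0,"ry":0,"rz":0,"hand":0.02},{"dx":-0.001,"dy":-0.035,"dz":0,"rx":0,"ry":0,"rz":0,"hand":0.02},{"dx":-0.001,"dy":-0.035,"dz":0,"rx":0,"ry":0,"rz":0,"hand":0.02}]'
python3 -m pendant '[{"dx":0,"dy":-0.035,"dz":0,"rx":0,"ry":0,"rz":0,"hand":0.02},{"dx":0,"dy":-0.035,"dz":0,"rx":0,"ry":0,"rz":0,"hand":0.02},{"dx":0,"dy":-0.025,"dz":0,"rx":0,"ry":0,"rz":0,"hand":0.02},{"dx":0,"dy":-0.008,"dz":0,"rx":0,"ry":0,"rz":0,"hand":0.02},{"dx":0,"dy":0,"dz":0,"rx":0,"ry":0,"rz":-2.3,"hand":0.02},{"dx":0,"dy":0,"dz":0,"rx":0,"ry":0,"rz":-2.4,"hand":0.02},{"dx":0,"dy":0,"dz":0,"rx":0,"ry":0,"rz":0,"hand":0.02},{"dx":0,"dy":0,"dz":0,"rx":0,"ry":0,"rz":0,"hand":0.02}]'
```

```text
clock: 21.78
position: [0.4694, -0.1571, 0.1381]
ee_rot: [0.0, 1.0, -0.0, -0.0]
contact_force: [0.9, -0.2, -1.8]
width: 0.0311
gripper_force: 40.0
clock: 22.78
position: [0.4614, 0.2627, 0.1381]
ee_rot: [0.0, 1.0, 0.0, 0.0]
contact_force: [0.9, -0.4, -1.7]
width: 0.0301
gripper_force: 40.0
clock: 23.45
position: [0.4619, 0.3635, 0.138]
ee_rot: [0.001, 0.999, 0.04, -0.0]
contact_force: [-0.1, -0.1, -1.0]
width: 0.0305
gripper_force: 40.0
```

```bash
python3 -m pendant '[{"dx":0,"dy":-0.001,"dz":0.02,"rx":0,"ry":0,"rz":0,"hand":0.02},{"dx":0,"dy":0,"dz":0.025,"rx":0,"ry":0,"rz":0,"hand":0.02},{"dx":0,"dy":0,"dz":0.025,"rx":0,"ry":0,"rz":0,"hand":0.02},{"dx":0,"dy":0,"dz":0.015,"rx":0,"ry":0,"rz":0,"hand":0.02},{"dx":0,"dy":0,"dz":0.008,"rx":0,"ry":0,"rz":0,"hand":0.02},{"dx":0,"dy":0,"dz":0.006,"rx":0,"ry":0,"rz":0,"hand":0.02},{"dx":0,"dy":0,"dz":0,"rx":0,"ry":0,"rz":0,"hand":0.02},{"dx":0,"dy":0,"dz":0,"rx":0,"ry":0,"rz":0,"hand":0.02}]'
```

```text
clock: 24.12
position: [0.4615, 0.3634, 0.0401]
ee_rot: [0.002, 0.999, 0.041, -0.001]
contact_force: [-2.1, -5.0, 1.5]
width: 0.0306
gripper_force: 40.2
```

Touching down; release, rise, and retreat toward the middle for a final look.

```bash
python3 -m pendant '[{"dx":0,"dy":0,"dz":0.001,"rx":0,"ry":0,"rz":0,"hand":0.02},{"dx":0,"dy":0,"dz":0,"rx":0,"ry":0,"rz":0,"hand":0.05},{"dx":0,"dy":0,"dz":0,"rx":0,"ry":0,"rz":0,"hand":0.05},{"dx":0,"dy":0,"dz":0,"rx":0,"ry":0,"rz":0,"hand":0.05},{"dx":0,"dy":0,"dz":0,"rx":0,"ry":0,"rz":0,"hand":0.05},{"dx":0,"dy":0,"dz":-0.02,"rx":0,"ry":0,"rz":0,"hand":0.05},{"dx":0,"dy":0,"dz":-0.04,"rx":0,"ry":0,"rz":0,"hand":0.05},{"dx":0,"dy":0,"dz":-0.04,"rx":0,"ry":0,"rz":0,"hand":0.05},{"dx":0,"dy":0,"dz":-0.04,"rx":0,"ry":0,"rz":0,"hand":0.05}]'
python3 -m pendant '[{"dx":0,"dy":0.035,"dz":0,"rx":0,"ry":0,"rz":0,"hand":0.05},{"dx":0,"dy":0.04,"dz":0,"rx":0,"ry":0,"rz":0,"hand":0.05},{"dx":0,"dy":0.04,"dz":0,"rx":0,"ry":0,"rz":0,"hand":0.05},{"dx":0,"dy":0.04,"dz":0,"rx":0,"ry":0,"rz":0,"hand":0.05},{"dx":0,"dy":0.04,"dz":0,"rx":0,"ry":0,"rz":0,"hand":0.05},{"dx":0,"dy":0.04,"dz":0,"rx":0,"ry":0,"rz":0,"hand":0.05},{"dx":0,"dy":0.04,"dz":0,"rx":0,"ry":0,"rz":0,"hand":0.05},{"dx":0,"dy":0.04,"dz":0,"rx":0,"ry":0,"rz":0,"hand":0.05},{"dx":0,"dy":0.04,"dz":0,"rx":0,"ry":0,"rz":0,"hand":0.05},{"dx":0,"dy":0.04,"dz":0,"rx":0,"ry":0,"rz":0,"hand":0.05},{"dx":0,"dy":0.04,"dz":0,"rx":0,"ry":0,"rz":0,"hand":0.05},{"dx":0,"dy":0.04,"dz":0,"rx":0,"ry":0,"rz":0,"hand":0.05}]'
python3 -m pendant '[{"dx":0,"dy":0.04,"dz":0,"rx":0,"ry":0,"rz":0,"hand":0.05},{"dx":0,"dy":0.03,"dz":0,"rx":0,"ry":0,"rz":0,"hand":0.05},{"dx":0,"dy":0,"dz":0,"rx":0,"ry":0,"rz":0,"hand":0.05},{"dx":0,"dy":0,"dz":0,"rx":0,"ry":0,"rz":0,"hand":0.05},{"dx":0,"dy":0,"dz":0,"rx":0,"ry":0,"rz":0,"hand":0.05}]'
python3 - <<'E'
from rig import manip
from h import *
import cv2
o=[]
for n,(r,c) in {"top":(190,90),"side":(190,215)}.items():
    f=manip.get_image(n)["frame"][:,:,::-1];cv2.imwrite(f"pics/full_{n}.png",f);o.append(cv2.resize(f[r:r+120,c:c+130],None,fx=3,fy=3,interpolation=cv2.INTER_CUBIC))
cv2.imwrite("pics/a5.png",np.hstack(o))
E
```

```text
clock: 24.87
position: [0.4619, 0.3652, 0.1795]
ee_rot: [0.0, 0.999, 0.041, -0.0]
contact_force: [1.0, 0.8, 0.5]
width: 0.05
gripper_force: 0.0
clock: 25.87
position: [0.5011, -0.1101, 0.1786]
ee_rot: [0.0, 0.999, 0.041, 0.001]
contact_force: [0.4, -0.1, -0.9]
width: 0.05
gripper_force: 0.0
clock: 26.28
position: [0.5065, -0.1773, 0.1781]
ee_rot: [-0.001, 0.999, 0.041, -0.0]
contact_force: [0.2, -0.1, 0.9]
width: 0.0503
gripper_force: 0.0
```

View pics/a5.png

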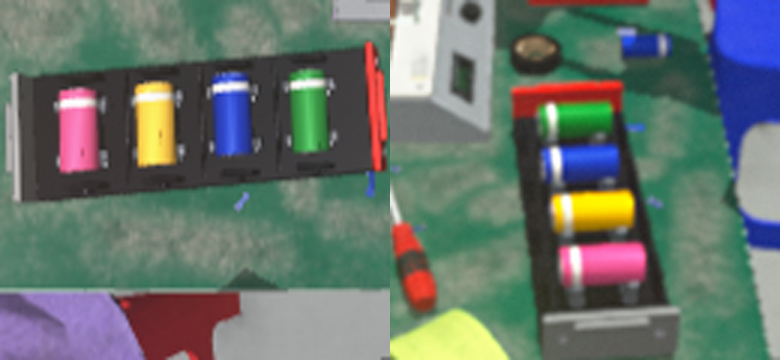

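View pics/full_top.png

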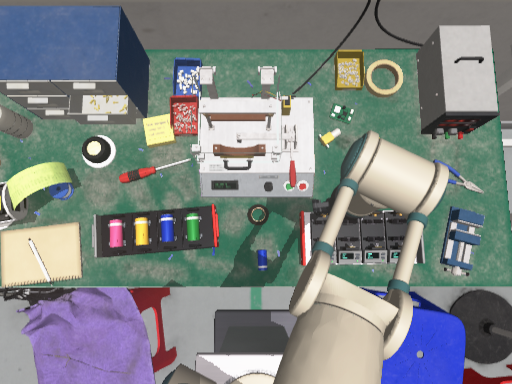

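From the red plate the carrier holds green, blue, yellow and pink at top crop (311,110), (232,114), (156,123), (79,130), all seated with bands away from the robot; tape and screwdriver haven't moved. One numeric check in the carrier frame, then hand in.

```bash
python3 - <<'E'
from h import *
from rig import manip
a=np.radians(4.7)
ok=True
for n,u,v in[("g",311,111),("b",233,114),("y",156,123),("p",79,130)]:
    d=bp(90+u/3-.3,190+v/3-.3,.053)[:2]-[.467,.2665]
    x,y=d@[np.cos(a),np.sin(a)],d@[-np.sin(a),np.cos(a)];print(n,x.round(4),y.round(4));ok&=abs(x)<.01
if ok: print(manip.sign_off())
E
```

```text
g 0.0002 -0.1013
b 0.0032 -0.0343
y 0.001 0.032
p 0.0005 0.0981
the job is handed in; nothing more can be done
None
```

The job is handed in: counted from the red plate, the carrier holds green, blue, yellow and pink, plus ends away from the robot. The last picture put each cell within about 3 mm of its cradle centre; the judge's verdict wasn't shown.

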